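# Lock the filling dial on its index hole

## Robot

A 6-joint arm with a two-finger parallel gripper is mounted at the origin on the work surface. World frame = base frame: x ahead of the robot, y to its left, z up, the work surface at z = 0. Lengths are in m, angles in rad, forces in N, time in s.
With the tool pointing down it reaches from about 0.425 to 0.95 m from the base axis. Payload 3.5 kg.
Tool frame: the origin (TCP) lies midway between the tips of the shut fingers; the grasp point (between the pads) lies 19 mm behind it; z points along the fingers, y is the line along which they close (so a half turn about z gives the same grasp; the last joint's range is limited). The gripper opens to 85 mm and grips with 20 to 120 N. Pads are 22 mm wide; open, the fingers measure 114 mm over their backs; the gripper's body (76 mm by 85 mm) begins 54 mm behind the grasp point. The pads swing forward as they close: fully open they stand 13 mm farther back than shut.
Start: joints at [-1.465, 0.286, 1.577, -0, 1.279, -0.15], TCP at [0.171, -0.653, 0.231] pointing down, gripper open.
Joint ranges: [-2.77, 2.77], [-0.9, 2.22], [0.21, 2.48], [-1.53, 4.67], [0.24, 2.81], [-2.84, 2.84]. Speed limits (rad/s): [2.79, 2.79, 3.14, 3.14, 3.14, 3.14].

## Interface

Orientations are given as a unit quaternion [x, y, z, w].
In Python, from plant import ctrl gives the robot as it stands. The module is installed in compiled form; this text tells all that it offers.
- The arm moves only by the shell command python3 -m inch 'ROWS' [FORCE]. ROWS is JSON, a list of rows, each a list of 5 numbers: the closure, from 0 (fully open) to 1 (shut), then the shift along the tool's x, y, z in m, then the turn about the tool's z in degrees. A call has 1 to 5 rows; each row is the pose to reach, as a shift and turn from the pose commanded when the call began, along the tool's axes at that moment; what a row does not reach only later rows make up. A row lasts 1/12 s, in which the tool goes at most 41.7 mm and 7.16 degrees, less where a joint would pass 70% of its speed; a pose out of reach is approached as far as the arm can. A call with a gripper value outside its range is refused whole. The fingers move at their own pace and stop on an object; FORCE is the grip in N (left out, the last holds). Time passes only in rows, so rows that repeat a pose let the fingers close. It gives the time, the measured TCP pose, the force, the opening and the grip force at its end, in the units of the state.
- ctrl.get_state(): the state, without advancing time (a new reading comes with each control period).
- ctrl.read_camera(name): name is "scene" or "top"; returns a dict with "pixels" (400x640x3 uint8, red, green, blue), "depth" (400x640 float32, m along the optical axis (not along the pixel's ray), 0 where there is no reading), "fx", "fy", "cx", "cy" (pixels), "xyz" and "rotation" of the camera in the world. Camera axes: x right, y down, z forward; pixel columns grow to the right and rows downward; lengths in m; the calibration is good to about 2 mm. A picture is of the moment at which its call begins.
- ctrl.sign_off(): hands the job in; it is judged then, once.
Trained networks look in a picture, given as the dict that the camera call returned (one of the last four; its "shot" number tells which), for a name from the list of things; names that differ only in an ending like _2 or _b are one class to them, and where a whole thing is asked for, a point or a joint stands for the part that bears it (a point fixed in the world has none). Each returns a list of dicts, best first, with "score" (0 to 1); they miss things now and then, are a little off and sometimes report something else, mostly with a low value. They report only what shows in the picture. A call takes as long as a camera call.
- ctrl.spot_in(query, picture): "at" ([column, row] in pixels, amid what is visible of it).
- ctrl.tip_of(query, picture): "at" ([column, row] in pixels: a listed point, or the origin of a listed thing).
The state is a dict: "time": time; "qpos": joint angles; "dq": joint speeds; "joint_efforts": joint torques, N m; "eef_pos": TCP position; "tcp_rot": TCP orientation; "contact_force": force on the tool from outside, world axes, zero at the start; "wrist_torque": the same for the moment, N m; "opening": opening from 0.0 (shut) to 1.0 (fully open); "finger_force": force on a finger pad.
Only numpy, scipy, OpenCV 4.12 (cv2) and the standard library are available. Lean on these libraries where they do the work, as an engineer would, in place of code of your own. Each camera call takes 0.05 s, during which the arm holds its last target. There are 200 camera calls.

## Task

Bring the open bottle under the filling nozzle and lock the dial there: take the index pin from the tool block, put it down the dial's guide bush until its nose rests on the drum, and swing the dial with it until the nose drops into the hidden index hole and the pin is fully home. Let go of the pin; keep every bottle standing in its nest and leave the other things on the bench alone.

Things in the scene. Friction and masses are not known exactly. Their poses are not given: they have to be found in the camera images.
- pin_grip (a point): Centre of the black grip (24 mm diameter, 54 mm tall) of the index pin, 121 mm long, about 180 g, z up along it. Below the grip a steel collar (30 mm, 6 mm thick), below that a steel shank 12 mm in diameter, 61 mm long, its nose flat with a small chamfer. This point is 33 mm above the collar's underside and 94 mm above the nose's end. It starts upright in the tool block, collar on the block's top.
- bush_mouth (a point): Centre of the upper mouth, 82 mm above the table, of the steel guide bush near the dial's rim: an upright tube, bore 14 mm, countersunk to 23 mm, outside 32 mm, 25 mm proud of the dial and on down through it, 37 mm in all. Fully home, the pin's collar sits on this mouth; with the nose only resting on the drum the collar stands 21 mm above it.
- dial: Round aluminium plate, 300 mm in diameter, 12 mm thick, top 57 mm above the table, that turns either way on a drum with a drag of 0.1 N m and stays where left. Origin on its axis at the underside, 45 mm above the table, z up. The guide bush is 125 mm from the axis towards its -x, the open bottle's nest 105 mm from it towards its -y; six nests, rims 10 mm high.
- dial_hub (a point): Top of the hub on the dial's axis, 81 mm above the table. Under the dial, hidden, is the fixed grey drum's flat top, 42 mm above the table, with six index holes (15 mm wide, 24 mm deep) every 60 degrees, 125 mm from the axis, where the guide bush passes. One of them puts the open bottle under the nozzle; the dial starts at most 27 degrees to either side of it.
- bottle_mouth (a point): Centre of the wide mouth (34 mm across, 182 mm above the table) of the open black bottle, 45 mm in diameter, 125 mm tall, standing loosely in its nest on the dial. The other two bottles on the dial are closed with a spray pump and clear cap, 157 mm tall.
- nozzle_tip (a point): Lower end of the white filling nozzle (7 mm wide), 195 mm above the table, on the boom of the black filler, which stands fixed beside the dial. It was set only by eye: with the dial locked it is over the bottle's mouth but may be up to 14 mm off its centre, mostly along the way the bottle travels, so it tells the hole's place only roughly.
- tool_block: Grey plastic block 70 x 160 x 70 mm high, fixed, with two 14 mm holes 90 mm apart along its y axis; origin at the centre of its underside. The index pin stands in the hole at +y, a short screwdriver (with a waisted handle and no collar, top 150 mm above the table) in the one at -y.
- open_bottle: The open bottle; origin at the centre of its foot.
- spray_a: Capped spray bottle on the dial; origin at the centre of its foot.
- spray_b: Capped spray bottle on the dial; origin at the centre of its foot.
- driver: Short screwdriver with black handle standing in the tool block, to be left there; origin at its tip.
- spare_bottle: Capped spray bottle standing on the bench, 45 mm in diameter, 157 mm tall, to be left alone; origin at the centre of its foot.
- measuring_cylinder: Glass measuring cylinder with a hexagonal foot 68 mm wide, 240 mm tall, standing on the bench, to be left alone; origin at the centre of its foot.

How it is judged:
By the outcome, as a careful person would: the job done as asked, in the order asked, and still so for the second after the job is handed in, with the robot touching nothing.
It also fails if it takes over 45 s, if anything falls off the work surface, if the arm or the gripper's body presses on something with over 40 N, if the wrist force passes 120 N, or if a joint passes its speed limit or range.

## Working session

There is one attempt and no reset: what is moved stays moved. The work goes in short steps, Python scripts to look and compute and a shell command to move; the robot and the scene stay as the last step left them, time stands still between calls to the robot, and variables do not carry over. Pictures are saved under pics/ and viewed, at most 10 in all, crops included, and the job is handed in when it is done.

```bash
mkdir -p pics
cat > h.py <<'E'
import numpy as np, cv2
from plant import ctrl
def ray(p,uv):
    d=np.array([(uv[0]-p['cx'])/p['fx'],(uv[1]-p['cy'])/p['fy'],1.0]); return np.array(p['rotation']).reshape(3,3)@d
def atz(p,uv,z):
    r=ray(p,uv); o=np.array(p['xyz']); return o+r*(z-o[2])/r[2]
def proj(p,X):
    c=np.array(p['rotation']).reshape(3,3).T@(np.array(X)-np.array(p['xyz'])); return p['fx']*c[0]/c[2]+p['cx'],p['fy']*c[1]/c[2]+p['cy']
def save(p,n): cv2.imwrite('pics/'+n,np.asarray(p['pixels'])[:,:,::-1])
Z=dict(pin_grip=.103,bush_mouth=.082,dial_hub=.081,bottle_mouth=.182,nozzle_tip=.195)
E
cat > a.py <<'E'
from h import *
np.set_printoptions(precision=4,suppress=True)
for c in('scene','top'):
    p=ctrl.read_camera(c); save(p,c+'0.png'); print(c,p['xyz'],np.array(p['rotation']).tolist(),p['fx'])
    for n,z in list(Z.items())+[('tool_block',0),('driver',.0),('open_bottle',.057),('spray_a',.057),('measuring_cylinder',0)]:
        for d in ctrl.tip_of(n,p)[:3]: print(n,round(d['score'],2),np.round(d['at'],1),atz(p,d['at'],z))
s=ctrl.get_state();print(s)
E
python3 a.py
```

```text
scene [1.0338 0.1046 0.8451] [0.5890900734058895, 0.747318617922826, -0.2375338828096977, -0.19510362179598267] 374.58284747543604Traceback (most recent call last):
  File "a.py", line 6, in <module>
    for d in ctrl.tip_of(n,p)[:3]: print(n,round(d['score'],2),np.round(d['at'],1),atz(p,d['at'],z))
                                                                                   ~~~^^^^^^^^^^^^^
  File "h.py", line 6, in atz
    r=ray(p,uv); o=np.array(p['xyz']); return o+r*(z-o[2])/r[2]
  File "h.py", line 4, in ray
    d=np.array([(uv[0]-p['cx'])/p['fx'],(uv[1]-p['cy'])/p['fy'],1.0]); return np.array(p['rotation']).reshape(3,3)@d
                                                                              ~~~~~~~~~~~~~~~~~~~~~~~~~~~~~~~^^^^^
ValueError: cannot reshape array of size 4 into shape (3,3)
```

Rotation is a quaternion.

```bash
sed -i "s/np.array(p\['rotation'\]).reshape(3,3)/Rm(p)/; 2a from scipy.spatial.transform import Rotation as Ro\ndef Rm(p): return Ro.from_quat(p['rotation']).as_matrix()" h.py; python3 a.py
```

```text
scene [1.0338 0.1046 0.8451] [0.5890900734058895, 0.747318617922826, -0.2375338828096977, -0.19510362179598267] 374.58284747543604
pin_grip 0.77 [459.7 215.6] [0.4801 0.3304 0.103 ]
pin_grip 0.45 [246.7 152.7] [ 0.4102 -0.2275  0.103 ]
bush_mouth 0.92 [344.3 188.4] [0.4496 0.0468 0.082 ]
dial_hub 0.94 [324.1 229. ] [0.5795 0.023  0.081 ]
bottle_mouth 0.69 [288.9 191.7] [ 0.5644 -0.0628  0.182 ]
nozzle_tip 0.71 [282.9 197.4] [ 0.5913 -0.0678  0.195 ]
tool_block 0.57 [429.6 235.8] [0.4863 0.2859 0.    ]
driver 0.52 [413.6 229.8] [0.4779 0.2438 0.    ]
open_bottle 0.66 [290.  220.6] [ 0.5615 -0.0672  0.057 ]
spray_a 0.82 [332.7 274. ] [0.6763 0.0654 0.057 ]
spray_a 0.8 [369.7 248.8] [0.5929 0.1374 0.057 ]
spray_a 0.69 [328.3 235.1] [0.5796 0.0341 0.057 ]
measuring_cylinder 0.8 [431.5 297. ] [0.6528 0.3    0.    ]
top [0.3287 0.0131 1.2341] [0.7137964456037583, -0.6965147019866117, 0.055318184809679954, -0.047977104844963106] 368.0276400732866
pin_grip 0.56 [207.6 202.6] [0.4828 0.3319 0.103 ]
pin_grip 0.32 [307.1 177.8] [0.5691 0.0263 0.103 ]
bush_mouth 0.96 [294.4 218.5] [0.4421 0.063 
[... 675 characters left out ...]
151.2] [0.6675 0.0598 0.057 ]
spray_a 0.71 [274.1 176. ] [0.582  0.1346 0.057 ]
measuring_cylinder 0.8 [228.8 156.7] [0.658  0.2988 0.    ]
measuring_cylinder 0.27 [241.1 205.8] [0.4887 0.2476 0.    ]
{'time': 1.2, 'qpos': array([-1.465 ,  0.2863,  1.5767,  0.    ,  1.2786, -0.15  ]), 'dq': array([ 0.    ,  0.0004, -0.0002,  0.0015, -0.0014,  0.002 ]), 'joint_efforts': array([ -0.    , -40.5964, -29.2939,  -0.0001,   0.0005,  -0.    ]), 'eef_pos': array([ 0.1708, -0.653 ,  0.2313]), 'tcp_rot': array([ 0.9918,  0.1275,  0.    , -0.    ]), 'contact_force': array([ 0.1215, -0.4796, -0.9918]), 'wrist_torque': array([-0.0074,  0.0196, -0.0407]), 'finger_force': 0.0, 'opening': 1.0027849115484395}
```

View pics/scene0.png

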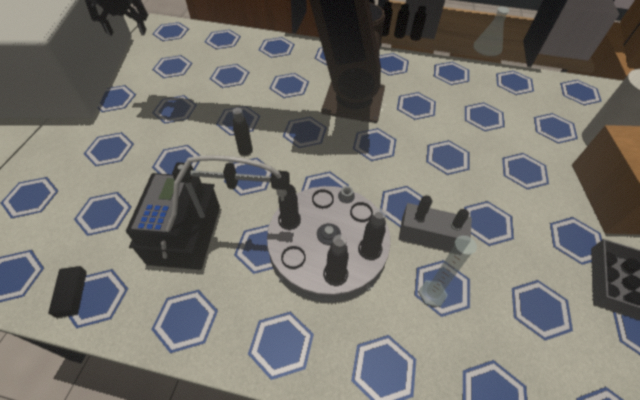

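View pics/top0.png

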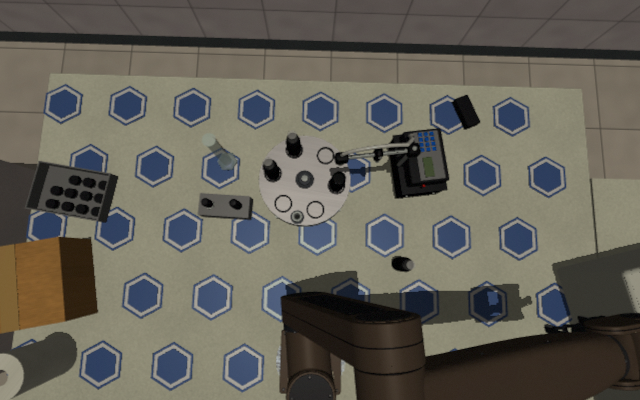

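The scene view shows the dial around (329,240), the bush at (346,194), the open bottle at (288,205) under and left of the nozzle, and the tool block at (437,225) with the pin right at (460,218). The top view shows the hub at (305,179), the bush at (297,216) and the pin at (207,203). The network points for the hub and bush are a few pixels off in the two views, so I'll refine them with depth.

```bash
cat >> h.py <<'E'
def cloud(p):
    d=np.asarray(p['depth']); v,u=np.nonzero(d>0); z=d[v,u]
    c=np.c_[(u-p['cx'])/p['fx']*z,(v-p['cy'])/p['fy']*z,z]; return c@Rm(p).T+np.array(p['xyz'])
from scipy.optimize import least_squares
def box(P,c,r,z0,z1): return P[(np.hypot(P[:,0]-c[0],P[:,1]-c[1])<r)&(P[:,2]>z0)&(P[:,2]<z1)]
E
cat > b.py <<'E'
from h import *
np.set_printoptions(precision=4,suppress=True)
from scipy.spatial import ConvexHull
for c in('scene','top'):
    p=ctrl.read_camera(c); P=cloud(p)
    D=box(P,(.577,.033),.2,.050,.064); D=D[np.hypot(D[:,0]-.577,D[:,1]-.033)<.165]
    H=D[ConvexHull(D[:,:2]).vertices][:,:2]
    f=least_squares(lambda q:np.hypot(H[:,0]-q[0],H[:,1]-q[1])-q[2],[.577,.033,.15],loss='soft_l1',f_scale=.003).x
    print(c,'dial',len(D),f,np.median(D[:,2]))
    for n,xy,r,a,b in [('hub',f,.03,.073,.09),('bush',(.449,.06),.035,.074,.09),('pin',(.481,.331),.03,.085,.15),('pintop',(.481,.331),.03,.122,.14),('block',(.48,.288),.11,.06,.076),('driver',(.478,.245),.03,.09,.16),('bottle',(.56,-.067),.035,.16,.19),('boom',(.6,-.065),.02,.19,.4)]:
        Q=box(P,xy,r,a,b)
        if len(Q): print(n,len(Q),'mean',Q.mean(0),'mid',(Q.min(0)+Q.max(0))/2,'span',np.ptp(Q,0))
    if c=='top':
        B=box(P,(.48,.288),.11,.06,.076)[:,:2].astype(np.float32); print(cv2.minAreaRect(B))
    Q=box(P,(.6,-.2),.2,.2,.6); print('filler max z',Q[:,2].max() if len(Q) else 0)
E
python3 b.py
```

```text
scene dial 7627 [0.5775 0.0341 0.1492] 0.05513510455098369
hub 68 mean [0.5786 0.034  0.0777] mid [0.5787 0.0308 0.0774] span [0.0319 0.0279 0.0084]
bush 90 mean [0.4544 0.054  0.0787] mid [0.4537 0.0539 0.0786] span [0.0333 0.0302 0.0088]
pin 183 mean [0.4915 0.3302 0.1129] mid [0.4878 0.3321 0.1076] span [0.0221 0.0237 0.045 ]
pintop 70 mean [0.4879 0.3316 0.1268] mid [0.4873 0.3322 0.1264] span [0.0212 0.0205 0.0075]
block 1336 mean [0.489  0.2836 0.0678] mid [0.4836 0.2878 0.0681] span [0.0766 0.1623 0.0157]
driver 218 mean [0.4895 0.2411 0.1278] mid [0.4868 0.2428 0.1203] span [0.0233 0.027  0.0603]
bottle 122 mean [ 0.5636 -0.0607  0.1707] mid [ 0.5614 -0.0658  0.1711] span [0.0399 0.0323 0.0219]
boom 443 mean [ 0.6036 -0.0661  0.264 ] mid [ 0.5978 -0.0672  0.2495] span [0.0293 0.0354 0.1104]
filler max z 0.3243014082836283
top dial 4952 [0.5728 0.0371 0.1491] 0.05726352765526044
hub 88 mean [0.5722 0.0371 0.0774] mid [0.5726 0.0381 0.0784] span [0.0368 0.0356 0.0108]
bush 66 mean [0.4495 0.057  0.0808] mid [0.4487 0.0566 0.0806] span [0.0286 0.0286 0.012 ]
pin 81 mean [0.4798 0.332  0.1195] mid [0.4817 0.3346 0.1098] span [0.0246 0.0219 0.0494]
pintop 50 mean [0.4813 0.3345 0.1291] mid [0.4829 0.3346 0.1286] span [0.0222 0.0219 0.012 ]
block 931 mean [0.4783 0.2889 0.0702] mid [0.4798 0.2913 0.0681] span [0.0759 0.1621 0.0158]
driver 89 mean [0.4762 0.2427 0.1392] mid [0.4778 0.245  0.122 ] span [0.0252 0.0244 0.0631]
bottle 118 mean [ 0.5564 -0.0664  0.1701] mid [ 0.5559 -0.0644  0.1733] span [0.0384 0.0377 0.0265]
boom 125 mean [ 0.5928 -0.0662  0.2807] mid [ 0.5934 -0.0659  0.2645] span [0.0258 0.0379 0.0857]
((0.47998014092445374, 0.2914406359195709), (0.16109652817249298, 0.07057663053274155), 87.917236328125)
filler max z 0.3273769614953258
```

```bash
python3 -m inch '[[0,0,0,-0.04,-7],[0,0,0,-0.08,-14],[0,0,0,-0.12,-21],[0,0,0,-0.16,-28],[0,0,0,-0.17,-35]]' 40
python3 -m inch '[[0,0.04,-0.007,0,-7],[0,0.08,-0.013,0,-14],[0,0.12,-0.02,0,-21],[0,0.16,-0.026,0,-28],[0,0.197,-0.033,0,-35]]'
python3 -m inch '[[0,0.036,0.017,0,-5],[0,0.072,0.034,0,-5.35],[0,0.108,0.051,0,-5.35],[0,0.144,0.068,0,-5.35],[0,0.18,0.085,0,-5.35]]'
```

```text
time: 1.72
eef_pos: [0.1711, -0.6545, 0.4114]
tcp_rot: [0.906, 0.423, -0.002, 0.007]
contact_force: [1.1, -1.0, 1.5]
opening: 1.0
finger_force: 0.0
time: 2.13
eef_pos: [0.274, -0.4796, 0.4014]
tcp_rot: [0.737, 0.676, 0.0, 0.0]
contact_force: [1.0, -0.8, 0.2]
opening: 1.001
finger_force: 0.0
time: 2.55
eef_pos: [0.3751, -0.3083, 0.4016]
tcp_rot: [0.707, 0.707, 0.0, 0.0]
contact_force: [1.1, -0.9, -0.3]
opening: 1.0
finger_force: 0.0
```

```bash
python3 -m inch '[[0,0.035,0.02,0,0],[0,0.07,0.04,0,0],[0,0.105,0.06,0,0],[0,0.14,0.08,0,0],[0,0.178,0.1,0,0]]'
python3 -m inch '[[0,0.04,0,0,0],[0,0.08,0,0,0],[0,0.12,0,0,0],[0,0.16,0,0,0],[0,0.2,0,0,0]]'
python3 -m inch '[[0,0.04,0,0,0],[0,0.08,0,0,0],[0,0.12,0,0,0],[0,0.16,0,0,0],[0,0.2,0,0,0]]'
python3 -m inch '[[0,0.04,0.01,0,0],[0,0.063,0.01,0.03,0],[0,0.063,0.01,0.07,0],[0,0.063,0.01,0.11,0],[0,0.063,0.01,0.15,0]]'
python3 -m inch '[[0,0,0,0.04,0],[0,0,0,0.04,0]]'
```

```text
time: 2.97
eef_pos: [0.4745, -0.1315, 0.4017]
tcp_rot: [0.707, 0.707, 0.0, 0.001]
contact_force: [0.6, -0.5, -0.1]
opening: 0.998
finger_force: 0.0
time: 3.38
eef_pos: [0.4735, 0.0687, 0.4017]
tcp_rot: [0.707, 0.707, 0.0, 0.0]
contact_force: [0.6, -0.1, -0.0]
opening: 1.002
finger_force: 0.0
time: 3.8
eef_pos: [0.4734, 0.2687, 0.4017]
tcp_rot: [0.707, 0.707, 0.0, 0.0]
contact_force: [0.3, -0.6, -0.5]
opening: 1.0
finger_force: 0.0
time: 4.22
eef_pos: [0.4836, 0.3305, 0.25]
tcp_rot: [0.707, 0.708, 0.001, 0.0]
contact_force: [0.9, -0.3, 0.2]
opening: 1.001
finger_force: 0.0
time: 4.38
eef_pos: [0.4786, 0.3273, 0.201]
tcp_rot: [0.707, 0.707, -0.009, -0.003]
contact_force: [-2.2, -0.6, -2.1]
opening: 0.998
finger_force: 0.0
```

```bash
cat > c.py <<'E'
from h import *
np.set_printoptions(precision=4,suppress=True)
for c in('scene','top'):
    p=ctrl.read_camera(c); P=cloud(p); save(p,c+'1.png')
    e=ctrl.get_state()['eef_pos']; print(e, 'tcp px',proj(p,e))
    for X in ([.485,.333,.13],[.485,.333,.076]): print(c,proj(p,X))
    for d in ctrl.tip_of('pin_grip',p)[:2]: print(d,atz(p,d['at'],.103))
    u,v=proj(p,[.485,.333,.13]); u=int(u);v=int(v)
    im=np.asarray(p['pixels'])[v-50:v+50,u-65:u+65,::-1]; cv2.imwrite('pics/crop_%s1.png'%c,cv2.resize(im,None,fx=4.5,fy=4.5,interpolation=cv2.INTER_CUBIC))
a,b=[cv2.imread('pics/crop_%s1.png'%c) for c in('scene','top')]
cv2.imwrite('pics/both1.png',cv2.resize(np.hstack([a,b]),None,fx=.68,fy=.68))
E
python3 c.py
```

```text
[0.4808 0.3283 0.206 ] tcp px (np.float64(474.0282700920119), np.float64(189.51211826585484))
scene (np.float64(464.5770759147489), np.float64(211.16330428960663))
scene (np.float64(457.22120203464965), np.float64(223.55543947683466))
{'at': [461.1, 216.1], 'score': 0.78} [0.4807 0.3336 0.103 ]
{'at': [288.5, 220.9], 'score': 0.6} [ 0.5907 -0.0604  0.103 ]
[0.4849 0.3301 0.2135] tcp px (np.float64(197.5158308949725), np.float64(196.25432987174597))
top (np.float64(204.85685072011907), np.float64(200.588171639221))
top (np.float64(209.6456072050663), np.float64(203.09859021075576))
{'at': [207.5, 199.7], 'score': 0.43} [0.4918 0.3329 0.103 ]
```

View pics/both1.png

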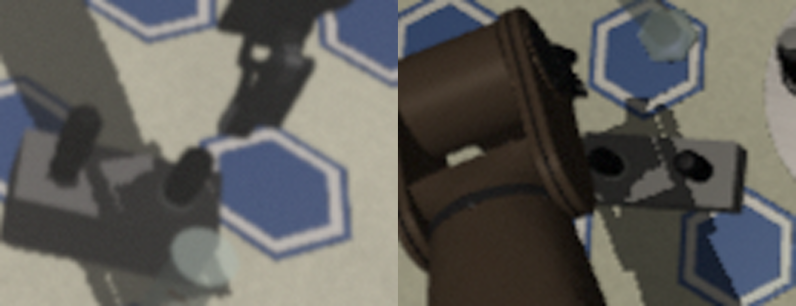

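The crop shows the pin at about (190,175) in the scene half, the gripper up and to its right at (260,80), and the driver clear to the left. That agrees with the projection, so I'll descend and grip.

```bash
python3 -m inch '[[0,0.002,0.001,0.035,0],[0,0.002,0.001,0.07,0],[0,0.002,0.001,0.1,0],[0,0.002,0.001,0.122,0],[0,0.002,0.001,0.127,0]]'
python3 -m inch '[[0.3,0,0,0,0],[0.45,0,0,0,0],[0.6,0,0,0,0],[0.8,0,0,0,0],[0.8,0,0,0,0]]' 30
python3 -m inch '[[1,0,0,0,0],[1,0,0,0,0],[1,0,0,0,0],[1,0,0,0,0]]' 40
```

```text
time: 5.0
eef_pos: [0.4848, 0.3315, 0.0835]
tcp_rot: [0.707, 0.707, -0.001, -0.0]
contact_force: [-0.9, 0.2, -0.4]
opening: 1.002
finger_force: 0.0
time: 5.42
eef_pos: [0.4859, 0.3323, 0.0865]
tcp_rot: [0.707, 0.707, 0.001, 0.0]
contact_force: [-3.1, 0.3, 2.3]
opening: 0.301
finger_force: 1.5
time: 5.75
eef_pos: [0.4857, 0.3322, 0.0864]
tcp_rot: [0.707, 0.707, 0.001, 0.0]
contact_force: [-2.2, -0.9, 6.4]
opening: 0.272
finger_force: 39.1
```

```bash
python3 -m inch '[[1,0,0,-0.03,0],[1,0,0,-0.07,0],[1,0,0,-0.11,0],[1,0,0,-0.15,0],[1,0,0,-0.18,0]]' 60
python3 -m inch '[[1,-0.02,0,0,0],[1,-0.05,-0.005,0,0],[1,-0.08,-0.01,0,0],[1,-0.11,-0.013,0,0],[1,-0.14,-0.017,0,0]]'
python3 -m inch '[[1,-0.03,-0.004,0,0],[1,-0.06,-0.008,0,0],[1,-0.09,-0.012,0,0],[1,-0.12,-0.015,0,0],[1,-0.138,-0.017,0,0]]'
python3 -m inch '[[1,0,0,0.03,0],[1,0,0,0.06,0],[1,0,0,0.08,0],[1,0,0,0.08,0],[1,0,0,0.08,0]]'
cat > d.py <<'E'
from h import *
np.set_printoptions(precision=4,suppress=True)
ims=[]
for c in('scene','top'):
    p=ctrl.read_camera(c); P=cloud(p)
    e=ctrl.get_state()['eef_pos']; print(e)
    for X in ([.4515,.0553,.082],e-[0,0,.075]): print(c,proj(p,X))
    for n in('pin_grip','bush_mouth'):
        for d in ctrl.tip_of(n,p)[:2]: print(n,d,atz(p,d['at'],e[2]+.019 if n[0]=='p' else .082))
    Q=box(P,e,.03,e[2]-.074,e[2]-.03); print('shank',len(Q),Q.mean(0) if len(Q) else '')
    Q=box(P,(.4515,.055),.035,.074,.09); print('bush',len(Q),(Q.min(0)+Q.max(0))/2 if len(Q) else '')
    u,v=[int(t) for t in proj(p,[.4515,.0553,.09])]
    ims.append(cv2.resize(np.asarray(p['pixels'])[v-50:v+50,u-55:u+55,::-1],None,fx=3.5,fy=3.5,interpolation=cv2.INTER_CUBIC))
cv2.imwrite('pics/both2.png',np.hstack(ims))
E
python3 d.py
```

```text
time: 6.17
eef_pos: [0.4853, 0.3319, 0.2679]
tcp_rot: [0.707, 0.707, 0.002, 0.001]
contact_force: [0.3, 0.2, -1.3]
opening: 0.265
finger_force: 60.5
time: 6.58
eef_pos: [0.4671, 0.1904, 0.2637]
tcp_rot: [0.707, 0.707, -0.0, -0.0]
contact_force: [0.5, -0.1, -1.4]
opening: 0.269
finger_force: 60.5
time: 7.0
eef_pos: [0.45, 0.0514, 0.2638]
tcp_rot: [0.708, 0.707, -0.001, 0.0]
contact_force: [-0.4, 0.1, -2.6]
opening: 0.267
finger_force: 60.5
time: 7.42
eef_pos: [0.4498, 0.0537, 0.1831]
tcp_rot: [0.707, 0.707, -0.001, -0.001]
contact_force: [0.3, 0.1, -1.8]
opening: 0.266
finger_force: 60.4
[0.4512 0.0537 0.1849]
scene (np.float64(347.4119151906785), np.float64(189.59117857881455))
scene (np.float64(347.64865150854786), np.float64(182.62161603504921))
pin_grip {'at': [351.1, 156.5], 'score': 0.47} [0.4487 0.0539 0.2039]
bush_mouth {'at': [347.2, 190.4], 'score': 0.88} [0.4542 0.0553 0.082 ]
shank 53 [0.4548 0.0548 0.1326]
bush 91 [0.4546 0.0539 0.0782]
[0.4523 0.0537 0.1865]
top (np.float64(296.93314022570513), np.float64(215.58978621577538))
top (np.float64(297.1527324092866), np.float64(214.31616256022346))
bush_mouth {'at': [297.3, 217.0], 'score': 0.89} [0.4471 0.054  0.082 ]
shank 0 
bush 0
```

View pics/both2.png

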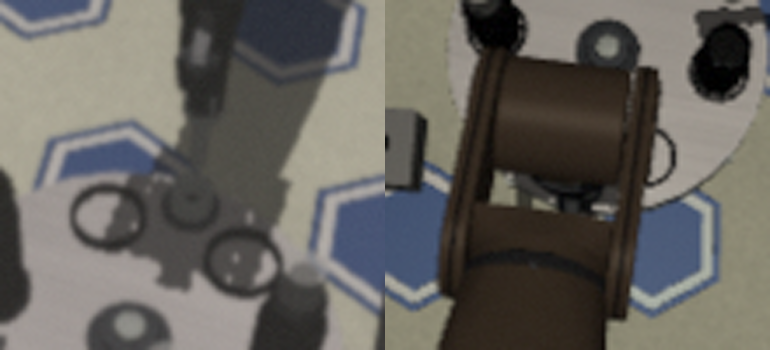

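The scene half shows the pin hanging above the bush, the mouth at (190,200) in the crop. It is aligned within the countersink, though depth suggests a slight x shift.

```bash
python3 -m inch '[[1,0,0.0015,0.01,0],[1,0,0.0015,0.02,0],[1,0,0.0015,0.023,0],[1,0,0.0015,0.023,0]]'
python3 -m inch '[[1,0,0,0.004,0],[1,0,0,0.008,0],[1,0,0,0.011,0],[1,0,0,0.011,0]]'
```

```text
time: 8.05
eef_pos: [0.4511, 0.0538, 0.1592]
tcp_rot: [0.707, 0.707, -0.001, -0.002]
contact_force: [0.1, -0.3, -1.4]
opening: 0.265
finger_force: 60.5
time: 8.38
eef_pos: [0.452, 0.0537, 0.1495]
tcp_rot: [0.707, 0.707, -0.0, -0.0]
contact_force: [-0.1, -0.2, -3.0]
opening: 0.265
finger_force: 60.5
```

```bash
python3 -m inch '[[1,0,0,0.005,0],[1,0,0,0.01,0],[1,0,0,0.015,0],[1,0,0,0.02,0],[1,0,0,0.02,0]]'
python3 -m inch '[[1,0,0,0.002,0],[1,0,0,0.004,0],[1,0,0,0.006,0],[1,0,0,0.008,0],[1,0,0,0.009,0]]'
```

```text
time: 8.8
eef_pos: [0.4519, 0.0537, 0.129]
tcp_rot: [0.707, 0.707, -0.0, -0.0]
contact_force: [0.3, 1.2, -3.0]
opening: 0.264
finger_force: 60.4
time: 9.22
eef_pos: [0.4523, 0.0537, 0.1211]
tcp_rot: [0.707, 0.707, -0.0, -0.0]
contact_force: [-0.2, -0.6, -2.4]
opening: 0.265
finger_force: 60.5
```

```bash
python3 -m inch '[[1,0,0,0.001,0],[1,0,0,0.002,0],[1,0,0,0.002,0],[1,0,0,0.002,0]]'
python3 - <<'E'
from h import *
c=np.array([.575,.0356]);s=ctrl.get_state();print(s['eef_pos'],s['contact_force'])
a=s['eef_pos'][:2]-c;print(np.hypot(*a),np.degrees(np.arctan2(a[1],a[0])))
n=np.array([.599,-.0655])-c;print('nozzle ang',np.degrees(np.arctan2(n[1],n[0])),np.hypot(*n))
E
```

```text
time: 9.55
eef_pos: [0.4526, 0.0537, 0.1195]
tcp_rot: [0.707, 0.707, 0.0, 0.0]
contact_force: [0.1, 0.1, -1.7]
opening: 0.262
finger_force: 60.6
[0.45261173 0.05366056 0.11949307] [ 0.11646266  0.06032198 -1.72087703]
0.12371367206842152 171.60557356686687
nozzle ang -76.64581692524617 0.10390962419333447
```

```bash
python3 -m inch '[[1,0,0,0.001,0],[1,0,0,0.002,0],[1,0,0,0.002,0]]'
python3 -m inch '[[1,0,0,0.001,0],[1,0,0,0.001,0]]'
```

```text
time: 9.8
eef_pos: [0.453, 0.0536, 0.1194]
tcp_rot: [0.707, 0.707, -0.0, -0.0]
contact_force: [-3.1, 0.3, 8.3]
opening: 0.263
finger_force: 62.2
time: 9.97
eef_pos: [0.4532, 0.0536, 0.1193]
tcp_rot: [0.707, 0.707, -0.0, -0.0]
contact_force: [-5.6, -0.1, 12.7]
opening: 0.259
finger_force: 63.0
```

Run:
```python
from math import *
def t(s,st,n=5):
    f=lambda a:(125*sin(radians(171+a)),125*cos(radians(171+a)))
    a0=f(s); print(s,[(round(f(s+st*i)[0]-a0[0],1),round(f(s+st*i)[1]-a0[1],1)) for i in range(1,n+1)])
t(0,1.);t(5,1.)
for k in range(7): t(10+2.5*k,.5)
```

```text
0 [(-2.2, -0.3), (-4.3, -0.6), (-6.5, -0.9), (-8.7, -1.1), (-10.8, -1.2)]
5 [(-2.2, -0.1), (-4.4, -0.2), (-6.5, -0.3), (-8.7, -0.3), (-10.9, -0.3)]
10.0 [(-1.1, 0.0), (-2.2, 0.1), (-3.3, 0.1), (-4.4, 0.2), (-5.4, 0.2)]
12.5 [(-1.1, 0.1), (-2.2, 0.2), (-3.3, 0.2), (-4.3, 0.3), (-5.4, 0.5)]
15.0 [(-1.1, 0.1), (-2.2, 0.2), (-3.2, 0.4), (-4.3, 0.5), (-5.4, 0.7)]
17.5 [(-1.1, 0.2), (-2.2, 0.3), (-3.2, 0.5), (-4.3, 0.7), (-5.4, 0.9)]
20.0 [(-1.1, 0.2), (-2.1, 0.4), (-3.2, 0.7), (-4.3, 0.9), (-5.3, 1.2)]
22.5 [(-1.1, 0.3), (-2.1, 0.5), (-3.2, 0.8), (-4.2, 1.1), (-5.3, 1.4)]
25.0 [(-1.0, 0.3), (-2.1, 0.6), (-3.1, 0.9), (-4.2, 1.3), (-5.2, 1.6)]
```

```bash
python3 -m inch '[[1,-0.0022,-0.0003,-0.0005,0],[1,-0.0043,-0.0006,-0.0005,0],[1,-0.0065,-0.0009,-0.0005,0],[1,-0.0087,-0.0011,-0.0005,0],[1,-0.0108,-0.0012,-0.0005,0]]'
python3 -m inch '[[1,-0.0022,-0.0001,0,0],[1,-0.0044,-0.0002,0,0],[1,-0.0065,-0.0003,0,0],[1,-0.0087,-0.0003,0,0],[1,-0.0109,-0.0003,0,0]]'
python3 -m inch '[[1,-0.0011,0,0,0],[1,-0.0022,0.0001,0,0],[1,-0.0033,0.0001,0,0],[1,-0.0044,0.0002,0,0],[1,-0.0054,0.0002,0,0]]'
```

```text
time: 10.38
eef_pos: [0.4528, 0.0452, 0.1193]
tcp_rot: [0.708, 0.706, 0.004, -0.001]
contact_force: [-1.9, 7.6, 8.9]
opening: 0.264
finger_force: 61.7
time: 10.8
eef_pos: [0.4524, 0.0344, 0.1193]
tcp_rot: [0.708, 0.706, 0.004, -0.001]
contact_force: [-2.3, 7.3, 9.4]
opening: 0.265
finger_force: 61.7
time: 11.22
eef_pos: [0.4526, 0.029, 0.1193]
tcp_rot: [0.708, 0.706, 0.004, -0.001]
contact_force: [-0.6, 7.2, 9.5]
opening: 0.266
finger_force: 61.7
```

```bash
python3 -m inch '[[1,-0.0011,0.0001,0.0005,0],[1,-0.0022,0.0002,0.0005,0],[1,-0.0033,0.0002,0.0005,0],[1,-0.0043,0.0003,0.0005,0],[1,-0.0054,0.0005,0.0005,0]]'
python3 -m inch '[[1,-0.0011,0.0001,0,0],[1,-0.0022,0.0002,0,0],[1,-0.0032,0.0004,0,0],[1,-0.0043,0.0005,0,0],[1,-0.0054,0.0007,0,0]]'
```

```text
time: 11.63
eef_pos: [0.4525, 0.0238, 0.1189]
tcp_rot: [0.708, 0.706, 0.003, -0.002]
contact_force: [-3.9, 10.0, 10.4]
opening: 0.261
finger_force: 61.6
time: 12.05
eef_pos: [0.4526, 0.0182, 0.1187]
tcp_rot: [0.708, 0.707, 0.002, -0.003]
contact_force: [-5.0, 5.1, 10.9]
opening: 0.265
finger_force: 61.8
```

```bash
python3 -m inch '[[1,-0.0011,0.0001,0,0],[1,-0.0022,0.0001,0,0],[1,-0.0032,0.0003,0,0],[1,-0.0043,0.0005,0,0],[1,-0.0054,0.0007,0,0]]'
```

```text
time: 12.47
eef_pos: [0.4532, 0.0118, 0.1181]
tcp_rot: [0.707, 0.707, 0.001, -0.002]
contact_force: [-2.4, 3.0, 6.4]
opening: 0.265
finger_force: 61.3
```

```bash
python3 -m inch '[[1,0,0,0.001,0],[1,0,0,0.001,0]]'
python3 -m inch '[[1,-0.0006,0.0001,0,0],[1,-0.0011,0.0002,0,0],[1,-0.0011,0.0002,0,0]]'
```

```text
time: 12.63
eef_pos: [0.4531, 0.0104, 0.1153]
tcp_rot: [0.707, 0.707, 0.0, 0.0]
contact_force: [0.3, 0.1, -2.0]
opening: 0.267
finger_force: 60.4
time: 12.88
eef_pos: [0.4531, 0.0092, 0.1149]
tcp_rot: [0.707, 0.707, -0.0, -0.0]
contact_force: [0.3, 1.2, -1.9]
opening: 0.265
finger_force: 60.4
```

The nose has dropped into the hole, 4 mm lower with no vertical force. Pressing home.

```bash
python3 -m inch '[[1,0.0006,0,0.003,0],[1,0.0006,0,0.006,0],[1,0.0006,0,0.009,0],[1,0.0006,0,0.012,0],[1,0.0006,0,0.014,0]]'
python3 -m inch '[[1,0,0,0.002,0],[1,0,0,0.003,0],[1,0,0,0.004,0],[1,0,0,0.0045,0]]'
```

```text
time: 13.3
eef_pos: [0.453, 0.01, 0.1007]
tcp_rot: [0.707, 0.707, -0.0, -0.0]
contact_force: [-0.5, 0.5, -2.0]
opening: 0.265
finger_force: 60.4
time: 13.63
eef_pos: [0.4534, 0.0098, 0.0986]
tcp_rot: [0.707, 0.707, -0.001, -0.001]
contact_force: [-6.2, 1.2, 12.8]
opening: 0.267
finger_force: 61.9
```

```bash
python3 -m inch '[[1,0,0,-0.0025,0],[1,0,0,-0.0025,0],[0.6,0,0,-0.0025,0],[0.3,0,0,-0.0025,0],[0,0,0,-0.0025,0]]'
python3 -m inch '[[0,0,0,0,0],[0,0,0,0,0],[0,0,0,0,0]]'
python3 -m inch '[[0,0,0,-0.02,0],[0,0,0,-0.05,0],[0,0,0,-0.09,0],[0,0,0,-0.13,0],[0,0,0,-0.17,0]]'
python3 -m inch '[[0,0.03,0,-0.03,0],[0,0.07,0,-0.04,0],[0,0.11,0,-0.05,0],[0,0.15,0,-0.05,0],[0,0.19,0,-0.05,0]]'
python3 -m inch '[[0,0.04,0,0,0],[0,0.08,0,0,0],[0,0.12,0,0,0],[0,0.12,0,0,0],[0,0.12,0,0,0]]'
cat > e.py <<'E'
from h import *
np.set_printoptions(precision=4,suppress=True)
ims=[]
for c in('scene','top'):
    p=ctrl.read_camera(c); P=cloud(p)
    for n,z in(('pin_grip',.115),('bottle_mouth',.182),('nozzle_tip',.195)):
        for d in ctrl.tip_of(n,p)[:1]: print(c,n,d,atz(p,d['at'],z))
    Q=box(P,(.453,.01),.03,.09,.2); print('pin top z',Q[:,2].max() if len(Q) else 0,Q.mean(0))
    u,v=[int(t) for t in proj(p,[.53,.0,.09])]
    ims.append(cv2.resize(np.asarray(p['pixels'])[v-70:v+70,u-70:u+70,::-1],None,fx=2.8,fy=2.8,interpolation=cv2.INTER_CUBIC))
cv2.imwrite('pics/both3.png',np.hstack(ims)); print(ctrl.get_state()['contact_force'])
E
python3 e.py
```

```text
time: 14.05
eef_pos: [0.4538, 0.0097, 0.0996]
tcp_rot: [0.707, 0.707, 0.0, 0.001]
contact_force: [0.1, -0.4, -0.3]
opening: 0.67
finger_force: 0.0
time: 14.3
eef_pos: [0.4534, 0.0098, 0.0994]
tcp_rot: [0.707, 0.707, 0.0, 0.0]
contact_force: [-0.6, 0.7, 0.2]
opening: 0.996
finger_force: 0.0
time: 14.72
eef_pos: [0.4528, 0.01, 0.2709]
tcp_rot: [0.707, 0.707, -0.0, -0.0]
contact_force: [1.1, -0.3, 0.1]
opening: 1.002
finger_force: 0.0
time: 15.13
eef_pos: [0.4534, 0.2017, 0.3209]
tcp_rot: [0.707, 0.707, 0.001, 0.001]
contact_force: [0.8, -0.4, 0.7]
opening: 1.001
finger_force: 0.0
time: 15.55
eef_pos: [0.4526, 0.3216, 0.3187]
tcp_rot: [0.706, 0.708, -0.001, -0.0]
contact_force: [-0.3, -1.4, 0.2]
opening: 0.999
finger_force: 0.0
scene pin_grip {'at': [331.5, 176.6], 'score': 0.71} [0.446  0.0111 0.115 ]
scene bottle_mouth {'at': [281.2, 202.5], 'score': 0.87} [ 0.5964 -0.071   0.182 ]
scene nozzle_tip {'at': [283.5, 199.7], 'score': 0.68} [ 0.5968 -0.0648  0.195 ]
pin top z 0.14341425640910055 [0.4607 0.0133 0.1219]
top pin_grip {'at': [309.2, 216.4], 'score': 0.56} [0.4464 0.0166 0.115 ]
top bottle_mouth {'at': [336.9, 166.2], 'score': 0.78} [ 0.5893 -0.0611  0.182 ]
top nozzle_tip {'at': [337.5, 160.7], 'score': 0.55} [ 0.6025 -0.0617  0.195 ]
pin top z 0.14652047996676876 [0.4482 0.0158 0.1336]
[0.1748 0.5124 0.6569]
```

View pics/both3.png

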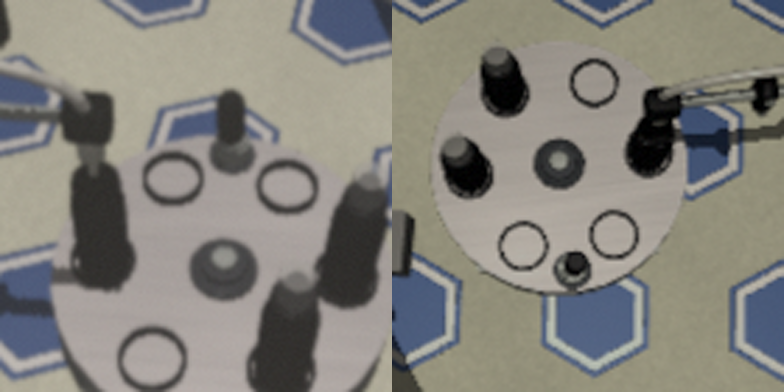

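The pin stands fully home in the bush at (230,140): its top measures 143–146 mm against the expected 142. The open bottle stands under the nozzle at (95,190), and both sprays are upright in their nests.

```bash
python3 -c "
from plant import ctrl
print(ctrl.sign_off())"
```

```text
the job is handed in; nothing more can be done
None
```

The job is handed in at about 16 s: the dial is locked with the open bottle under the nozzle, the index pin is fully home and released, and all three bottles on the dial are standing in their nests.

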